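# Wedge the rocking desk cabinet

## Robot

A 6-joint arm with a two-finger parallel gripper is mounted at the origin on the work surface. World frame = base frame: x ahead of the robot, y to its left, z up, the work surface at z = 0. Lengths are in m, angles in degrees, forces in N, time in s.
With the tool pointing down it reaches from about 0.3 to 0.775 m from the base axis. Payload 14.6 kg.
Tool frame: the origin (TCP) lies on the centre line of the jaws, within the pads' length; the fingertips stand 14 mm ahead of it and the grasp point (between the pads) lies 5 mm behind it; x points along the fingers, z is the direction in which the jaws open and shut, and the axes are right-handed (so a half turn about x gives the same grasp; the last joint's range is limited). The gripper opens to 94 mm and grips with 3 to 60 N. Pads are 16 mm wide; open, the fingers measure 119 mm over their backs; the gripper's body (75 mm by 177 mm) begins 78 mm behind the grasp point.
Start: joints at [71.07, 17.183, 87.147, -0, 75.671, -3.816], TCP at [0.143, 0.531, 0.219] pointing down, gripper open.
Joint ranges: [-173.82, 173.82], [-45.26, 126.66], [13.44, 144.39], [-59.66, 239.66], [0, 175.72], [-146.38, 146.38]. Speed limits (degrees/s): [127.2, 127.2, 147.25, 180, 180, 180].

## Interface

Orientations are given as [roll, pitch, yaw] about the fixed x, y, z axes, in that order (R = Rz(yaw) Ry(pitch) Rx(roll)).
In Python, from bench import arm, optics, job, spot_in, outline_of, mark_of gives the robot as it stands. The module is installed in compiled form; this text tells all that it offers.
- The arm moves only by the tool step_arm, never from a script. Its argument "moves" is text: rows parted by semicolons, each of 5 numbers parted by spaces: the shift along the tool's x, y, z in m, then the turn about the tool's x in rad, then the closure, from 0 (fully open) to 1 (shut). In form: x y z turn fingers; .... A call has 1 to 10 rows; each row shifts and turns the commanded pose from where the row before left it, along the tool's axes as they then stand; what a row does not reach is not made up. A row lasts 1/10 s, in which the tool goes at most 50 mm and 8.59 degrees, less where a joint would pass 70% of its speed; a pose out of reach is approached as far as the arm can. A call with a gripper value outside its range is refused whole. The fingers move at their own pace and stop on an object; "newtons" is the grip in N (left out, the last holds). Time passes only in rows, so rows that do not move let the fingers close. It gives the time, the measured TCP pose, the force and the opening at its end, in the units of the state.
- arm.get_obs(): the state, without advancing time (a new reading comes with each control period).
- optics.grab_frame(name): name is "scene" or "top" or "wrist"; returns the picture (384x512x3 uint8, red, green, blue); there is no depth.
- optics.camera_model(name): a dict with "mtx" (3x3 intrinsics, pixels), "T" (4x4, takes a point from camera to world coordinates). Camera axes: x right, y down, z forward; pixel columns grow to the right and rows downward; lengths in m; the calibration is good to about 2 mm. A picture is of the moment at which its call begins: read the wrist's pose just before it. camera_model takes no time and is no camera call; for the wrist camera it gives the pose at the moment of the call.
- job.hand_in(): hands the job in, once; it reports no verdict.
Trained networks look in the newest picture that a camera, given by its name, has taken for a name from the list of things; names that differ only in an ending like _2 or _b are one class to them, and where a whole thing is asked for, a point or a joint stands for the part that bears it (a point fixed in the world has none). Each returns a list of dicts, best first, with "confidence" (0 to 1); they miss things now and then, are a little off and sometimes report something else, mostly with a low value. They report only what shows in the picture. A call takes as long as a camera call. They do not tell look-alikes from the thing itself.
- spot_in(camera, thing): "bbox" ([left, top, right, bottom] in pixels, round what is visible of it).
- outline_of(camera, thing): "region" (384x512 bool, what is visible of it) and "bbox" ([left, top, right, bottom] in pixels, round what is visible of it).
- mark_of(camera, thing): "point" ([row, column] in pixels: a listed point, or the origin of a listed thing).
The state is a dict: "time_s": time; "joints": joint angles; "qd": joint speeds; "tau": joint torques, N m; "tcp_pos": TCP position; "ee_rot": TCP orientation; "force": force on the tool from outside, world axes, zero at the start; "wrist_torque": the same for the moment, N m; "grip_width": opening from 0.0 (shut) to 1.0 (fully open).
Only numpy, scipy, OpenCV 4.12 (cv2) and the standard library are available. Lean on these libraries where they do the work, as an engineer would, in place of code of your own. Each camera call takes 0.05 s, during which the arm holds its last target.

## Task

The little drawer cabinet on the dormitory desk rocks because its orange foot is too short: by pushing only, never picking anything up, slide the wooden wedge thin end first under that foot until the cabinet no longer rocks, yet without jacking it up or shoving it out of its place. Then let go of the wedge, press down with the fingertips on the orange dot on the cabinet's top, straight above that foot, to feel that the corner no longer gives (push the wedge further if it does), and finish while still pressing there with roughly 5 to 20 N. Leave everything else on the desk where it stands.

Things in the scene. Friction and masses are not known exactly. Their poses are not given: they have to be found in the camera images.
- cabinet: wooden two-drawer desk cabinet (drawers fixed), loose, 1.2-1.8 kg, 220 (x) x 260 (y) x 150 mm tall, level on three black feet; the orange foot at its (-x, +y) corner is too short, so that corner dips under 2-3 N. Origin: on the desk under its middle; x away from the drawer fronts, z up. Feet: 24 mm cylinders at x +-85, y +-105 mm; the wooden body starts 30 mm up
- foot_spot (a point): point on the desk straight below the orange short foot's axis, at (-85, +105, 0) mm in the cabinet's frame. The foot's flat sole, 24 mm across, hangs an unknown 6 to 12 mm above it
- press_spot (a point): orange dot on the cabinet's flat top straight above the short foot, at (-85, +105, 150) mm in the cabinet's frame, 25 mm from the top's edges
- wedge: loose dark wooden wedge, 150 long (x) x 60 wide (y) mm, 80 g, flat on the desk off the cabinet's +y side. Top slopes from 25 mm high at the upright back (x -75) to 3 mm at the thin end (x +75), which points roughly to the cabinet. Origin: middle of its underside. Slides under 1 N until the slope meets the foot; much above 6 N it jacks up or shoves the cabinet. Friction holds it where left
- wedge_tip (a point): middle of the thin end's lower edge, x = +75 mm in the wedge's frame
- wedge_back (a point): middle of the wedge's upright back face, x = -75 mm, 12.5 mm above the desk
- jar: small lidded jar of red sauce, 66 mm across, 85 mm tall, bystander; origin at the centre of its underside
- mug: grey mug-bowl with a handle, 110 mm across, 75 mm tall, bystander; origin at the centre of its underside
- cup: white cup, 72 mm across, 85 mm tall, bystander; origin at the centre of its underside
- sprayer: white spray bottle with red trigger head, 84 mm across, 221 mm tall, bystander; origin at the centre of its underside
- flask: blue drinking bottle, 68 mm across, 200 mm tall, bystander; origin at the centre of its underside
- toothbrush: toothbrush lying flat, 170 x 11 mm, up to 16 mm high, along its x axis, bystander; origin at the centre of its underside
Things that resemble listed ones, but are neither listed nor needed, are in the scene too. There is more than one size of the wedge; the job needs the smallest.

How it is judged (in metres and radians):
At the end, for the whole second after the job is handed in: Still pressing the cabinet top with over 3 N within 50 mm of the dot, not touching the wedge; cabinet at rest, level to 0.015 rad, within 30 mm of its start; the wedge, thin end under the short foot and within 35 mm sideways of its line, carries over 2 N (contact force between the fingers and cabinet above 3 N and horizontal distance between the grasp point and press_spot below 0.05 m and angle between cabinet's own z axis and vertical below 0.015 rad and contact force between cabinet and wedge above 2 N and x of wedge in the frame of cabinet between -0.12 and -0.05 m and y of wedge_tip in the frame of cabinet below 0.11 m and contact force between the fingers and wedge below 0.3 N and angular speed of cabinet below 0.05 rad/s and distance of cabinet from where it was at the start of the episode below 0.03 m); the arm keeps its last pose, push and grip.
It fails at once if the wedge is picked up off the desk or turned over (height (world z) of wedge above 0.015 m or angle between wedge's own z axis and vertical above 0.35 rad).
It fails at once if the cabinet is lifted or tipped far over (height (world z) of cabinet above 0.02 m or angle between cabinet's own z axis and vertical above 0.2 rad).
It fails at once if the cabinet is shoved more than 40 mm (distance of cabinet from where it was at the start of the episode above 0.04 m).
It fails at once if a bystander is shifted by more than 30 mm or knocked over (distance of any of jar, mug, cup, sprayer, flask, toothbrush from where it was at the start of the episode above 0.03 m or angle between any of jar, mug, cup, sprayer, flask, toothbrush's own z axis and vertical above 0.5 rad).
It also fails if it takes over 72 s, if anything falls off the work surface, if the arm or the gripper's body presses on something with over 40 N, if the wrist force passes 120 N, or if a joint passes its speed limit or range.

## Working session

There is one attempt and no reset: what is moved stays moved. The work goes in short steps, Python scripts to look and compute and a tool call to move; the robot and the scene stay as the last step left them, time stands still between calls to the robot, and variables do not carry over. Pictures are saved under pics/ and viewed, and the job is handed in when it is done.

Besides the shell and the picture viewer there is one more tool, called as name(argument=value, ...) on one line, values as JSON. step_arm: Moves the arm, as the interface text tells. Its arguments: {"type":"object","properties":{"moves":{"type":"string"},"newtons":{"type":"number"}},"required":["moves"]}

```bash
mkdir -p pics; cat > h.py <<'E'
import numpy as np, cv2
from bench import arm, optics, job, spot_in, outline_of, mark_of
def ray(cam,row,col,z):
    m=optics.camera_model(cam);K=np.array(m["mtx"]);T=np.array(m["T"])
    d=T[:3,:3]@np.linalg.solve(K,[col,row,1.]);o=T[:3,3]
    return o+d*(z-o[2])/d[2]
def proj(cam,P):
    m=optics.camera_model(cam);K=np.array(m["mtx"]);T=np.linalg.inv(np.array(m["T"]))
    p=T[:3,:3]@np.array(P)+T[:3,3];q=K@p;return q[:2]/q[2]
def save(cam,name):
    f=optics.grab_frame(cam);cv2.imwrite(f"pics/{name}.png",cv2.resize(f[:,:,::-1],(768,576),interpolation=cv2.INTER_CUBIC));return f
E
python3 - <<'E'
from h import *
print(arm.get_obs())
for c in ["scene","top","wrist"]: save(c,c+"0"); 
for c in ["scene","top","wrist"]:
  m=optics.camera_model(c);print(c,np.round(m["T"],3).tolist(),np.round(m["mtx"],1).tolist())
E
```

```text
{'time_s': 0.0, 'joints': array([ 7.10694569e+01,  1.72158298e+01,  8.71815134e+01, -6.31991478e-04,
        7.56678530e+01, -3.81618162e+00]), 'qd': array([ 0.10110137, -0.14734307, -0.03319845, -0.01531697,  0.07100555,
       -0.07763704]), 'tau': array([ 2.01685027e-03, -5.31807876e+01, -3.52742279e+01,  7.09387986e-02,
        2.43975897e-02, -8.23350570e-05]), 'tcp_pos': array([0.14333913, 0.53073987, 0.21887543]), 'ee_rot': array([ 176.72176759,   89.93480097, -108.39243708]), 'force': array([ 0.50177666,  0.82791332, -0.79579554]), 'wrist_torque': array([-0.0691969 , -0.00220162, -0.03084283]), 'grip_width': 0.9988088461179399}
scene [[-0.918, -0.215, 0.334, 0.033], [-0.397, 0.545, -0.739, 1.083], [-0.023, -0.81, -0.585, 0.92], [0.0, 0.0, 0.0, 1.0]] [[370.5, 0.0, 254.4], [0.0, 370.5, 189.6], [0.0, 0.0, 1.0]]
top [[-0.003, -0.993, 0.117, 0.323], [-1.0, 0.007, 0.029, 0.051], [-0.029, -0.116, -0.993, 1.423], [0.0, 0.0, 0.0, 1.0]] [[370.7, 0.0, 253.4], [0.0, 370.7, 183.1], [0.0, 0.0, 1.0]]
wrist [[0.26, 0.928, 0.268, 0.065], [0.966, -0.25, -0.073, 0.551], [-0.0, 0.278, -0.961, 0.384], [0.0, 0.0, 0.0, 1.0]] [[274.5, 0.0, 255.8], [0.0, 274.5, 189.5], [0.0, 0.0, 1.0]]
```

```bash
python3 - <<'E'
from h import *
for c in ["top","scene"]:
  for t,z in [("foot_spot",0),("press_spot",.15),("wedge_tip",0),("wedge_back",.0125),("wedge",0),("cabinet",0)]:
    for d in mark_of(c,t)[:4]: print(c,t,round(d["confidence"],2),np.round(d["point"],1),np.round(ray(c,*d["point"],z),3))
E
```

```text
top foot_spot 0.67 [174.5 284. ] [ 0.523 -0.026  0.   ]
top press_spot 0.7 [171.7 288.9] [ 0.512 -0.035  0.15 ]
top wedge_tip 0.96 [251.4 187.7] [0.231 0.343 0.   ]
top wedge_tip 0.74 [133.  261.8] [0.688 0.059 0.   ]
top wedge_tip 0.61 [185.  264.1] [0.483 0.051 0.   ]
top wedge_back 0.82 [183.5 226.7] [0.488 0.195 0.012]
top wedge_back 0.78 [137.1 216.3] [0.671 0.236 0.012]
top wedge_back 0.74 [232.3 239.7] [0.302 0.144 0.012]
top wedge 0.79 [239.4 212.5] [0.276 0.249 0.   ]
top wedge 0.72 [181.9 242.4] [0.496 0.135 0.   ]
top wedge 0.64 [138.1 242.9] [0.669 0.133 0.   ]
top cabinet 0.59 [153.4 309.9] [ 0.605 -0.128  0.   ]
scene foot_spot 0.83 [200.1 261. ] [ 0.504 -0.022  0.   ]
scene press_spot 0.86 [168.3 259.1] [ 0.512 -0.025  0.15 ]
scene wedge_tip 0.86 [282.7 295.8] [0.24  0.331 0.   ]
scene wedge_tip 0.82 [201.7 214.2] [0.678 0.058 0.   ]
scene wedge_tip 0.59 [212.7 257.5] [0.486 0.058 0.   ]
scene wedge_back 0.67 [229.5 193.7] [0.659 0.248 0.012]
scene wedge_back 0.64 [236.4 295.4] [0.303 0.144 0.012]
scene wedge 0.87 [262.1 296.2] [0.266 0.248 0.   ]
scene wedge 0.8 [221.8 250.3] [0.49  0.118 0.   ]
scene wedge 0.58 [212.8 204.6] [0.679 0.135 0.   ]
scene cabinet 0.89 [182.3 251.5] [ 0.592 -0.124 -0.   ]
```

View pics/top0.png

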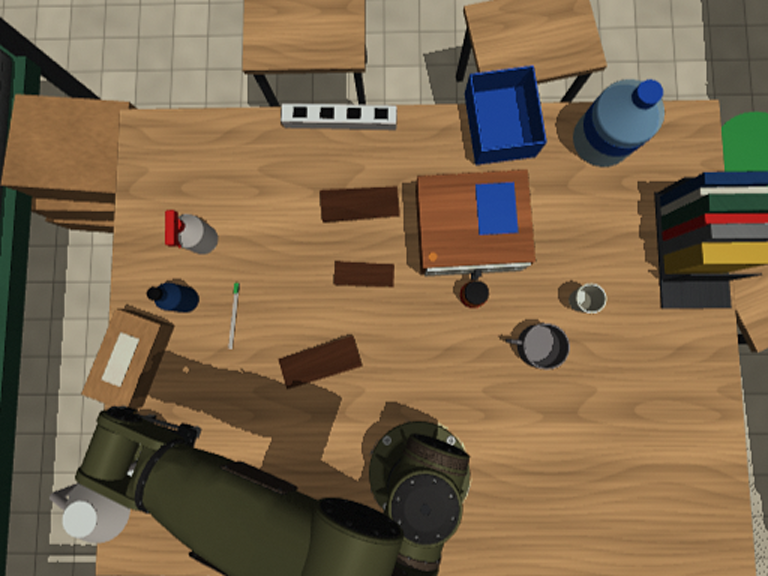

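View pics/scene0.png

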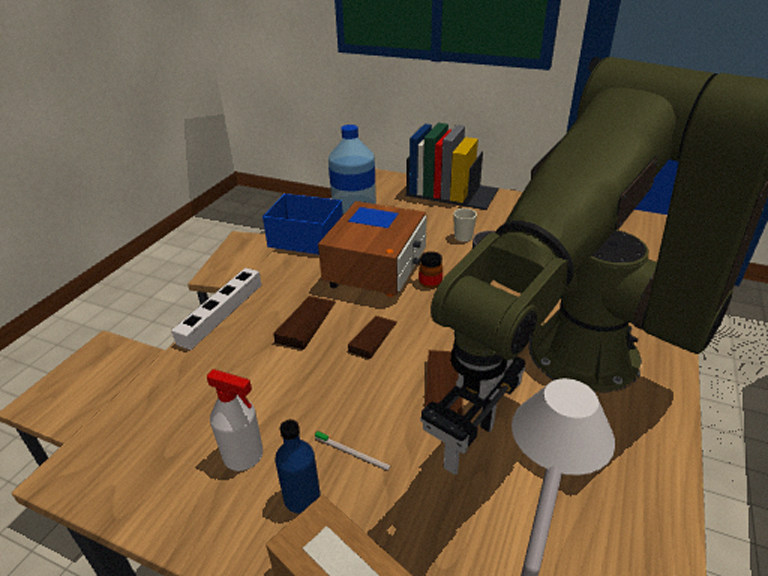

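View pics/wrist0.png

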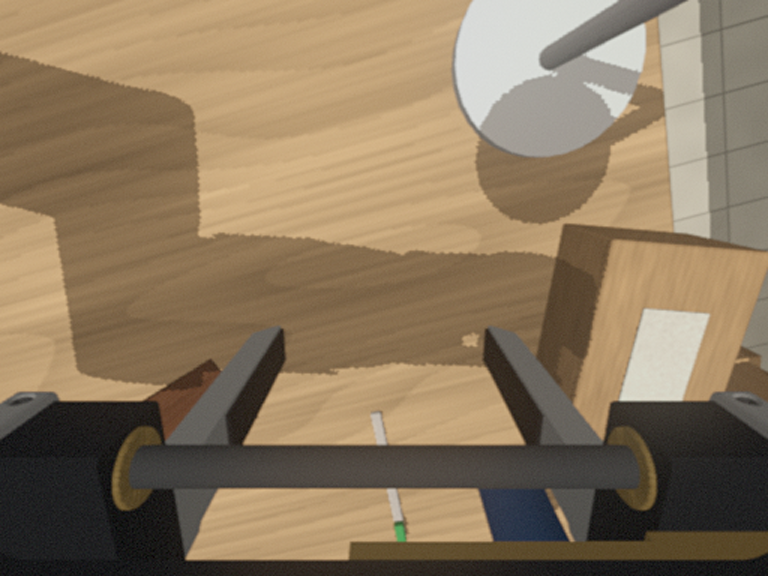

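The top picture shows three wedges. The smallest is the middle one, around pixels (333–394, 262–286) in the enlarged view, and it already points at the orange-dot corner at (433, 257). Next I'll measure it accurately.

```bash
python3 - <<'E'
from h import *
R=None
from scipy.spatial.transform import Rotation as Ro
o=arm.get_obs();print(np.round(Ro.from_euler('xyz',o['ee_rot'],degrees=True).as_matrix(),3))
f=optics.grab_frame("top")
c=f[95:225,200:380,::-1];cv2.imwrite("pics/topc.png",cv2.resize(c,None,fx=4.4,fy=4.4,interpolation=cv2.INTER_CUBIC))
for d in outline_of("top","wedge")[:4]:
    m=d["region"].astype(np.uint8);ct=max(cv2.findContours(m,0,2)[0],key=cv2.contourArea)
    b=cv2.boxPoints(cv2.minAreaRect(ct)); print("wedge",d["confidence"],[np.round(ray("top",p[1],p[0],.008)[:2],3).tolist() for p in b],cv2.minAreaRect(ct)[1])
for d in outline_of("top","cabinet")[:1]:
    m=d["region"].astype(np.uint8);print(d["bbox"]);ct=max(cv2.findContours(m,0,2)[0],key=cv2.contourArea)
    ap=cv2.approxPolyDP(ct,3,True)[:,0];print([(p.tolist(),np.round(ray("top",p[1],p[0],.15)[:2],3).tolist()) for p in ap])
# orange pixels
hsv=cv2.cvtColor(f,cv2.COLOR_RGB2HSV)
for cam in ["top","scene"]:
    f=optics.grab_frame(cam);hsv=cv2.cvtColor(f,cv2.COLOR_RGB2HSV)
    u,v=proj(cam,[.512,-.03,.15]); 
    m=cv2.inRange(hsv,(9,190,180),(22,255,255));ys,xs=np.nonzero(m);k=np.hypot(xs-u,ys-v)<20
    print(cam,k.sum(),xs[k].mean(),ys[k].mean(),ray(cam,ys[k].mean(),xs[k].mean(),.15))
E
```

```text
[[-0.    -0.965  0.261]
 [-0.     0.261  0.965]
 [-1.     0.    -0.   ]]
wedge 0.76 [[0.464, 0.211], [0.526, 0.209], [0.518, 0.057], [0.456, 0.06]] (39.484439849853516, 16.071773529052734)
wedge 0.62 [[0.277, 0.354], [0.337, 0.162], [0.259, 0.137], [0.199, 0.328]] (21.896656036376953, 53.07558822631836)
wedge 0.57 [[0.713, 0.251], [0.729, 0.049], [0.642, 0.042], [0.626, 0.243]] (21.83066177368164, 51.674564361572266)
wedge 0.17 [[0.308, 0.484], [0.466, 0.473], [0.465, 0.455], [0.307, 0.466]] (4.542580604553223, 41.381046295166016)
[276.2, 113.6, 360.3, 186.3]
[([351, 114], [0.715, -0.255]), ([280, 117], [0.707, -0.006]), ([276, 129], [0.664, 0.008]), ([280, 181], [0.48, -0.004]), ([312, 182], [0.475, -0.114]), ([317, 186], [0.461, -0.131]), ([323, 181], [0.479, -0.152]), ([354, 176], [0.495, -0.258])]
top 17 288.0 170.64705882352942 [ 0.51551558 -0.0319096   0.15      ]
scene 8 259.25 166.75 [ 0.51554638 -0.03581591  0.15      ]
```

View pics/topc.png

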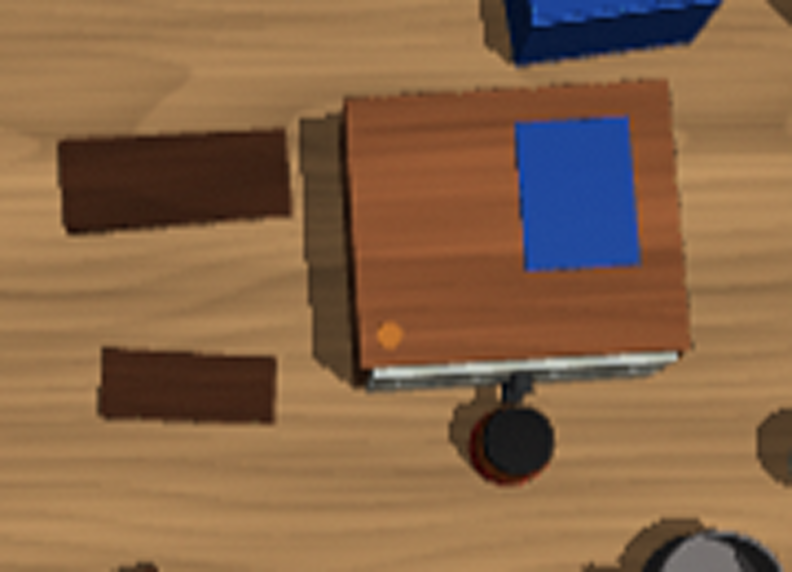

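```bash
cat >> h.py <<'E'
def c2(p): return ray("top",p[1]/4.4+95-.4,p[0]/4.4+200-.4,p[2])
E
python3 - <<'E'
from h import *
P=np.array([c2((x,y,.15))[:2] for x,y in [(346,98),(667,80),(690,348),(362,370)]]);print(np.round(P,4))
L=np.array([[.11,.13],[.11,-.13],[-.11,-.13],[-.11,.13]])
A=L-L.mean(0);B=P-P.mean(0);th=np.arctan2((A[:,0]*B[:,1]-A[:,1]*B[:,0]).sum(),(A*B).sum())
R=np.array([[np.cos(th),-np.sin(th)],[np.sin(th),np.cos(th)]])
print("cab",P.mean(0),np.degrees(th),"foot",P.mean(0)+R@[-.085,.105],"dot",c2((390,335,.15)), "+y",R[:,1])
W=np.array([c2(p)[:2] for p in [(102,347,.025),(98,416,.025),(276,357,.003),(274,423,.003)]]);print(np.round(W,4))
b=W[:2].mean(0);t=W[2:].mean(0);print("back",b,"tip",t,"len",np.hypot(*(b-t)),"ang of dir",np.degrees(np.arctan2(*(t-b)[::-1])))
E
```

```text
[[ 7.074e-01 -3.000e-04]
 [ 7.190e-01 -2.560e-01]
 [ 5.031e-01 -2.666e-01]
 [ 4.876e-01 -1.040e-02]]
cab [ 0.60427326 -0.13332237] 2.9008273554210637 foot [ 0.51406841 -0.03275854] dot [ 0.51519672 -0.03272156  0.15      ] +y [-0.05060736  0.99871863]
[[0.5254 0.2085]
 [0.4653 0.2116]
 [0.5186 0.0577]
 [0.4604 0.0598]]
back [0.49536588 0.21008341] tip [0.48949907 0.05877494] len 0.15142216439731676 ang of dir -92.2204649869341
```

step_arm(moves="0 -0.0416 -0.0189 0 0.68; 0 -0.0416 -0.0189 0 0.68; 0 -0.0416 -0.0189 0 0.68; 0 -0.0416 -0.0189 0 0.68; 0 -0.0416 -0.0189 0 0.68; 0 -0.0416 -0.0189 0 0.68; 0 -0.0416 -0.0189 0 0.68; 0 -0.0416 -0.0189 0 0.68; 0 -0.0416 -0.0189 0 0.68; 0 -0.0416 -0.0189 0 0.68", newtons=20)

```text
time_s: 2.0
tcp_pos: [0.497, 0.2385, 0.2196]
ee_rot: [-42.6, 90.0, 32.2]
force: [0.2, 0.3, 0.5]
grip_width: 0.322
```

step_arm(moves="0.01 0 0 0.14 0.68; 0.01 0 0 0.14 0.68; 0.01 0 0 0.14 0.68; 0.01 0 0 0.14 0.68; 0.01 0 0 0.14 0.68; 0.01 0 0 0.14 0.68; 0.01 0 0 0.14 0.68; 0.01 0 0 0.14 0.68; 0.01 0 0 0.135 0.68; 0 0 0 0 0.68")

```text
time_s: 3.0
tcp_pos: [0.4952, 0.2398, 0.1283]
ee_rot: [-161.4, 89.9, -158.6]
force: [-0.3, -0.7, -0.2]
grip_width: 0.318
```

```bash
cat >> h.py <<'E'
from scipy.spatial.transform import Rotation as Ro
def st():
    o=arm.get_obs();M=Ro.from_euler('xyz',o['ee_rot'],degrees=True).as_matrix()
    print(o['time_s'],"tcp",np.round(o['tcp_pos'],4),"y",np.round(M[:,1],3),"z",np.round(M[:,2],3),"F",np.round(o['force'],2),"g",o['grip_width'],"j",np.round(o['joints'],1));return o,M
E
python3 - <<'E'
from h import *
st();save("wrist","w1");save("top","t1");save("scene","s1")
E
```

```text
3.0 tcp [0.4952 0.2398 0.1283] y [-0.05   0.999 -0.001] z [ 0.999  0.05  -0.002] F [-0.34 -0.71 -0.17] g 0.3182288863371805 j [22.  22.5 92.8  0.  64.8 19.2]
```

View pics/w1.png

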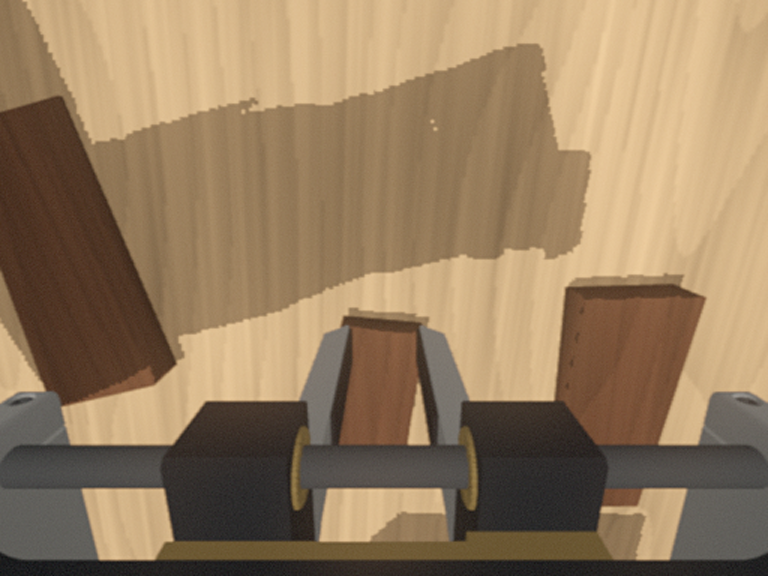

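```bash
python3 - <<'E'
from h import *
f=optics.grab_frame("wrist");cv2.imwrite("pics/w1c.png",cv2.resize(f[190:300,190:330,::-1],None,fx=5,fy=5,interpolation=cv2.INTER_CUBIC))
for p in [(345,318),(422,324)]: print(ray("wrist",p[1]/1.5,p[0]/1.5,.025))
for d in mark_of("wrist","wedge_back")[:4]: print(d["confidence"],d["point"],ray("wrist",*d["point"],.0125))
E
```

```text
[0.47017977 0.21599528 0.025     ]
[0.52435542 0.21450408 0.025     ]
0.94 [196.3, 416.0] [0.66929753 0.24030913 0.0125    ]
0.86 [255.6, 75.7] [0.29325857 0.14792577 0.0125    ]
0.65 [217.5, 253.1] [0.49484708 0.20613159 0.0125    ]
```

View pics/w1c.png

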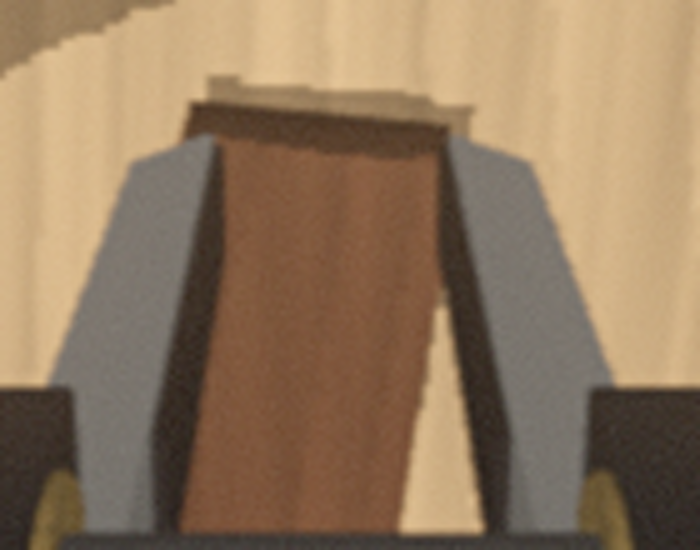

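View pics/s1.png

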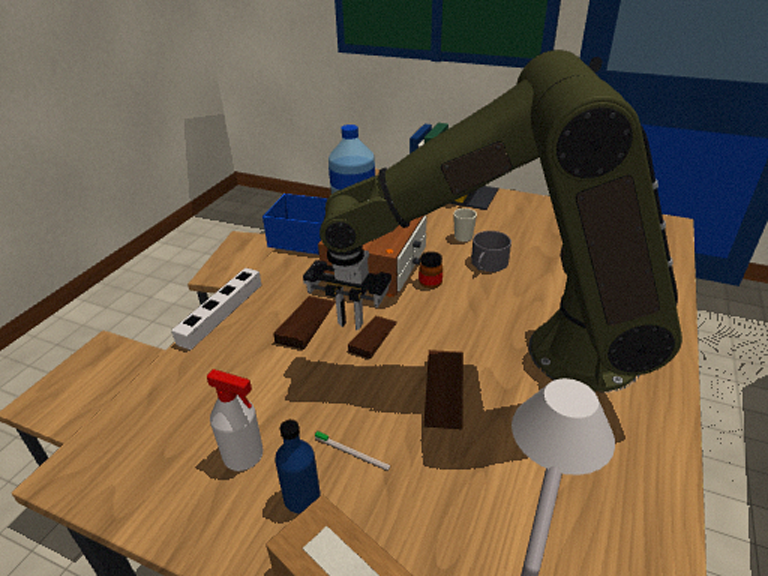

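step_arm(moves="0.025 0 0 0 0.68; 0.025 0 0 0 0.68; 0.025 0 0 0 0.68; 0.02 0 0 0 0.68; 0.012 0 0 0 0.68; 0 0 0 0 0.68")

```text
time_s: 3.85
tcp_pos: [0.4952, 0.2398, 0.0215]
ee_rot: [-161.1, 89.9, -158.1]
force: [0.4, 0.0, 0.1]
grip_width: 0.319
```

```bash
python3 - <<'E'
from h import *
st()
E
```

```text
3.85 tcp [0.4952 0.2398 0.0215] y [-0.053  0.999 -0.001] z [ 0.999  0.053 -0.002] F [0.43 0.02 0.12] g 0.3187904694007883 j [22.  31.3 96.4  0.  52.5 19. ]
```

step_arm(moves="0 -0.009 0 0 0.68; 0 -0.007 0 0 0.68; 0 -0.006 0 0 0.68; 0 -0.006 0 0 0.68; 0 -0.006 0.001 0 0.68; 0 -0.006 0.001 0 0.68; 0 -0.006 0.001 0 0.68; 0 -0.006 0.001 0 0.68; 0 -0.006 0.001 0 0.68; 0 -0.006 0.001 0 0.68")

```text
time_s: 4.85
tcp_pos: [0.5052, 0.1759, 0.0224]
ee_rot: [-152.9, 90.0, -149.9]
force: [0.4, 2.0, 0.2]
grip_width: 0.321
```

```bash
python3 - <<'E'
from h import *
st();f=save("top","t2")
c=f[95:225,200:380,::-1];cv2.imwrite("pics/t2c.png",cv2.resize(c,None,fx=4.4,fy=4.4,interpolation=cv2.INTER_CUBIC));save("wrist","w2")
E
```

```text
4.85 tcp [0.5052 0.1759 0.0224] y [-0.052  0.999 -0.   ] z [ 0.999  0.052 -0.   ] F [0.39 2.02 0.17] g 0.3206483165498135 j [15.3 29.6 99.  -0.  51.4 12.3]
```

View pics/t2c.png

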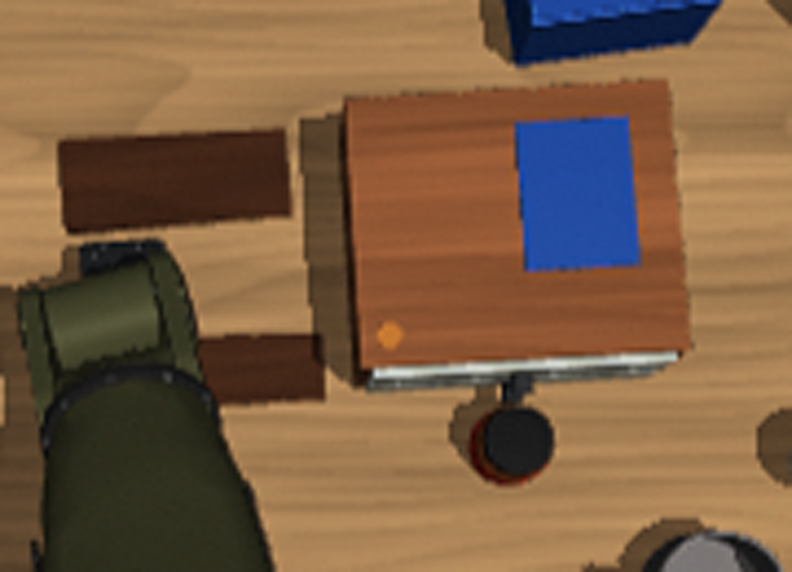

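View pics/w2.png

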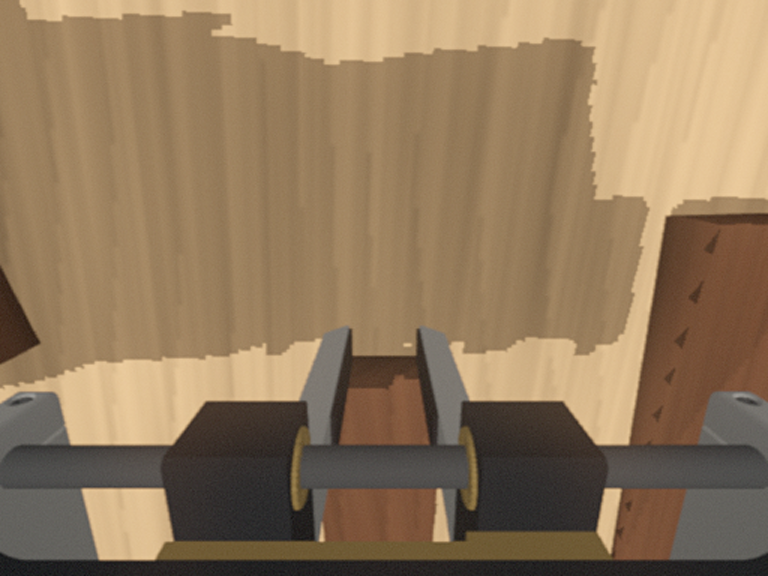

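step_arm(moves="0 -0.006 0.0003 0 0.68; 0 -0.006 0.0003 0 0.68; 0 -0.006 0.0003 0 0.68; 0 -0.006 0.0003 0 0.68; 0 -0.006 0.0003 0 0.68; 0 -0.006 0.0003 0 0.68; 0 -0.006 0.0003 0 0.68; 0 -0.004 0 0 0.68; 0 -0.003 0 0 0.68; 0 -0.002 0 0 0.68")

```text
time_s: 5.95
tcp_pos: [0.5098, 0.1254, 0.0224]
ee_rot: [-116.9, 90.0, -113.9]
force: [0.4, 0.3, -1.0]
grip_width: 0.321
```

```bash
cat > look.py <<'E'
from h import *
import sys
n=sys.argv[1]
st();f=save("top","t"+n)
c=f[95:225,200:380,::-1];cv2.imwrite(f"pics/t{n}c.png",cv2.resize(c,None,fx=4.4,fy=4.4,interpolation=cv2.INTER_CUBIC))
f=optics.grab_frame("scene");cv2.imwrite(f"pics/s{n}c.png",cv2.resize(f[120:260,160:320,::-1],None,fx=4.4,fy=4.2,interpolation=cv2.INTER_CUBIC))
E
python3 look.py 3
```

```text
5.95 tcp [0.5098 0.1254 0.0224] y [-0.052  0.999 -0.   ] z [ 0.999  0.052 -0.   ] F [ 0.36  0.34 -0.98] g 0.32071221911998365 j [  9.8  28.6 100.6  -0.   50.8   6.8]
```

View pics/t3c.png

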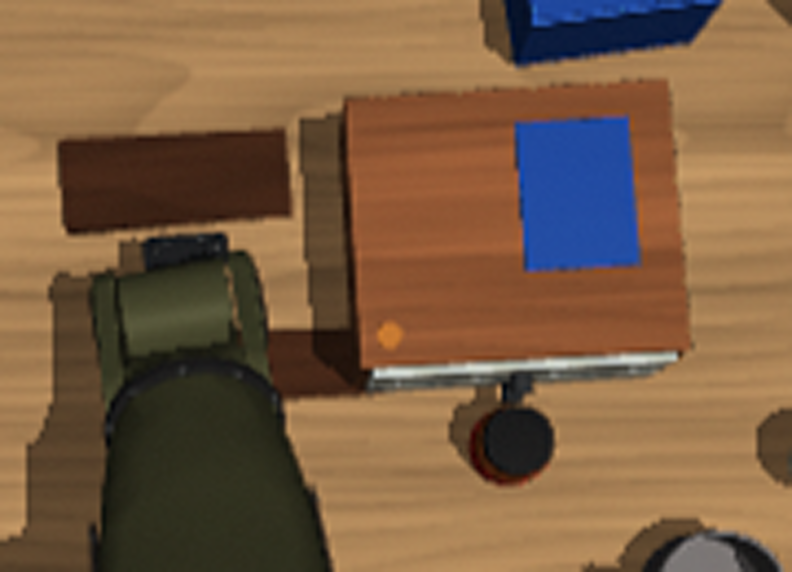

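View pics/s3c.png

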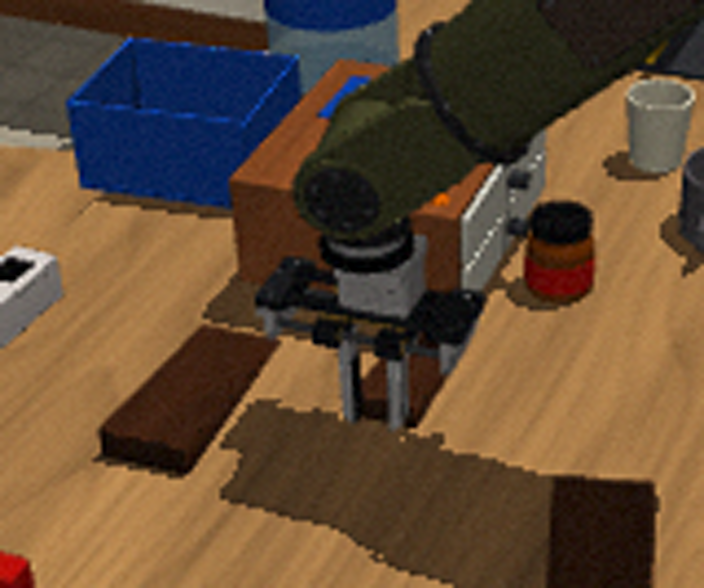

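step_arm(moves="0 -0.002 0 0 0.68; 0 -0.002 0 0 0.68; 0 -0.002 0 0 0.68; 0 -0.001 0 0 0.68")

```text
time_s: 6.45
tcp_pos: [0.5102, 0.1185, 0.0225]
ee_rot: [83.1, 90.0, 86.1]
force: [0.5, 1.2, 0.2]
grip_width: 0.322
```

step_arm(moves="0 -0.0015 0 0 0.68; 0 -0.0015 0 0 0.68; 0 -0.001 0 0 0.68")

```text
time_s: 6.75
tcp_pos: [0.5104, 0.1145, 0.0225]
ee_rot: [1.4, 90.0, 4.4]
force: [-0.6, 0.9, 0.7]
grip_width: 0.317
```

step_arm(moves="0 -0.0015 0 0 0.68; 0 -0.0015 0 0 0.68; 0 -0.001 0 0 0.68")

```text
time_s: 7.05
tcp_pos: [0.5106, 0.1105, 0.0225]
ee_rot: [-3.4, 90.0, -0.4]
force: [-0.2, -0.3, -0.1]
grip_width: 0.319
```

step_arm(moves="0 -0.001 0 0 0.68; 0 -0.001 0 0 0.68; 0 -0.001 0 0 0.68")

```text
time_s: 7.35
tcp_pos: [0.5107, 0.1076, 0.0224]
ee_rot: [-170.8, 90.0, -167.8]
force: [0.6, 0.5, 0.3]
grip_width: 0.322
```

step_arm(moves="0 -0.001 0 0 0.68; 0 -0.001 0 0 0.68; 0 -0.001 0 0 0.68")

```text
time_s: 7.65
tcp_pos: [0.5109, 0.1045, 0.0225]
ee_rot: [-25.9, 90.0, -22.9]
force: [0.8, -0.2, -0.4]
grip_width: 0.318
```

step_arm(moves="0 -0.001 0 0 0.68; 0 -0.001 0 0 0.68; 0 -0.001 0 0 0.68")

```text
time_s: 7.95
tcp_pos: [0.5111, 0.1016, 0.0225]
ee_rot: [-10.0, 90.0, -7.0]
force: [-0.7, 1.0, -0.1]
grip_width: 0.323
```

step_arm(moves="0 -0.001 0 0 0.68; 0 -0.001 0 0 0.68; 0 -0.001 0 0 0.68")

```text
time_s: 8.25
tcp_pos: [0.5112, 0.0986, 0.0224]
ee_rot: [85.8, 90.0, 88.8]
force: [0.3, 0.0, 1.2]
grip_width: 0.318
```

step_arm(moves="0 -0.001 0 0 0.68; 0 -0.001 0 0 0.68")

```text
time_s: 8.45
tcp_pos: [0.5113, 0.0966, 0.0224]
ee_rot: [-162.4, 90.0, -159.5]
force: [0.6, 0.1, 0.3]
grip_width: 0.32
```

step_arm(moves="0 -0.001 0 0 0.68; 0 -0.001 0 0 0.68")

```text
time_s: 8.65
tcp_pos: [0.5114, 0.0946, 0.0224]
ee_rot: [-114.0, 90.0, -111.0]
force: [0.0, 0.6, -0.0]
grip_width: 0.319
```

step_arm(moves="0 -0.001 0 0 0.68; 0 -0.001 0 0 0.68")

```text
time_s: 8.85
tcp_pos: [0.5115, 0.0926, 0.0224]
ee_rot: [159.4, 90.0, 162.4]
force: [0.4, -0.0, 0.1]
grip_width: 0.32
```

step_arm(moves="0 -0.001 0 0 0.68; 0 -0.001 0 0 0.68")

```text
time_s: 9.05
tcp_pos: [0.5116, 0.0906, 0.0224]
ee_rot: [176.9, 90.0, 179.9]
force: [0.3, 0.7, 0.1]
grip_width: 0.324
```

step_arm(moves="0 -0.001 0 0 0.68; 0 -0.001 0 0 0.68")

```text
time_s: 9.25
tcp_pos: [0.5117, 0.0886, 0.0224]
ee_rot: [-157.0, 90.0, -154.0]
force: [0.1, 0.6, 0.7]
grip_width: 0.319
```

```bash
python3 look.py 4
```

```text
9.25 tcp [0.5117 0.0886 0.0224] y [-0.052  0.999 -0.   ] z [ 0.999  0.052 -0.   ] F [0.11 0.58 0.73] g 0.31928366532482944 j [  5.8  28.  101.6  -0.   50.4   2.8]
```

View pics/t4c.png

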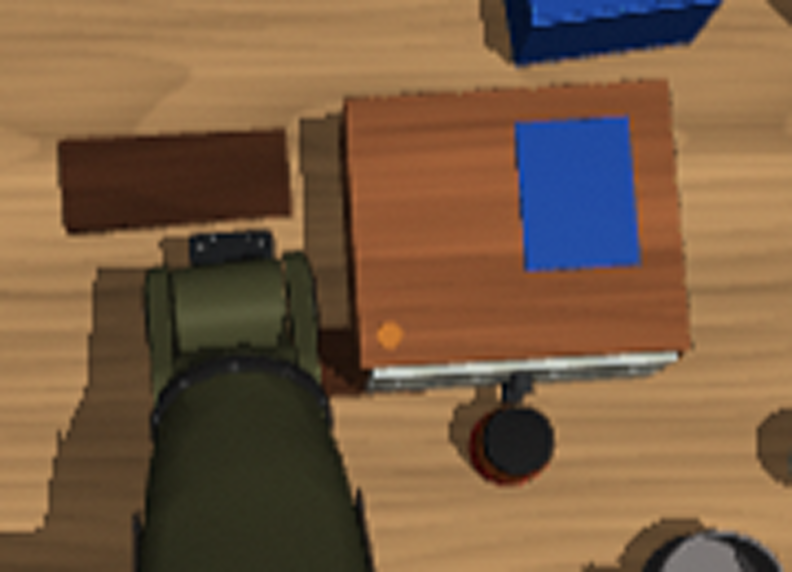

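View pics/s4c.png

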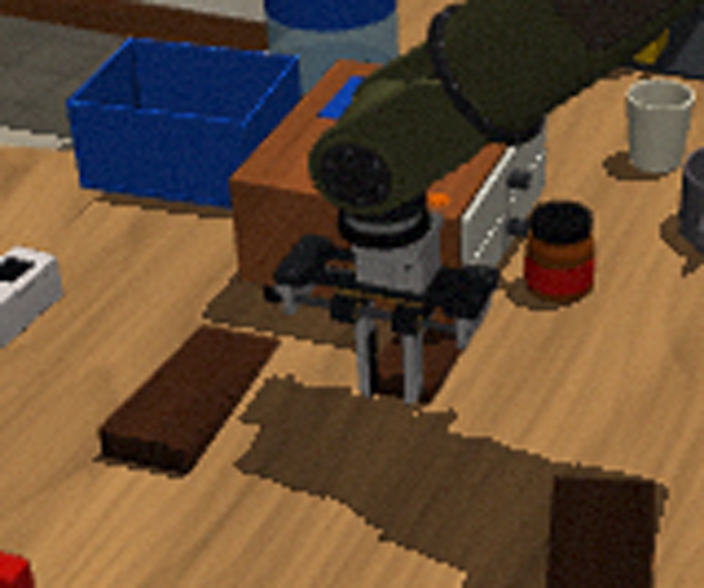

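step_arm(moves="0 -0.001 0 0 0.68; 0 -0.001 0 0 0.68")

```text
time_s: 9.55
tcp_pos: [0.5118, 0.0866, 0.0224]
ee_rot: [96.9, 90.0, 99.9]
force: [0.0, 0.8, -0.0]
grip_width: 0.322
```

step_arm(moves="0 -0.001 0 0 0.68; 0 -0.001 0 0 0.68")

```text
time_s: 9.75
tcp_pos: [0.5119, 0.0846, 0.0224]
ee_rot: [176.5, 90.0, 179.4]
force: [-0.3, 1.2, 0.2]
grip_width: 0.32
```

step_arm(moves="0 -0.001 0 0 0.68; 0 -0.001 0 0 0.68")

```text
time_s: 9.95
tcp_pos: [0.5121, 0.0826, 0.0225]
ee_rot: [-49.2, 90.0, -46.2]
force: [0.2, 0.9, -0.2]
grip_width: 0.322
```

step_arm(moves="0 -0.001 0 0 0.68; 0 -0.001 0 0 0.68")

```text
time_s: 10.15
tcp_pos: [0.5122, 0.0806, 0.0224]
ee_rot: [53.1, 90.0, 56.1]
force: [0.2, -0.0, 0.1]
grip_width: 0.318
```

step_arm(moves="0 -0.001 0 0 0.68; 0 -0.001 0 0 0.68")

```text
time_s: 10.35
tcp_pos: [0.5122, 0.0787, 0.0225]
ee_rot: [90.6, 90.0, 93.6]
force: [-0.1, 3.4, -0.7]
grip_width: 0.317
```

step_arm(moves="0 -0.001 0 0 0.68; 0 -0.001 0 0 0.68")

```text
time_s: 10.55
tcp_pos: [0.5123, 0.0771, 0.0224]
ee_rot: [100.8, 90.0, 103.8]
force: [-1.6, 6.4, -0.0]
grip_width: 0.319
```

step_arm(moves="0 0 0 0 0.68; 0 0 0 0 0.68")

```text
time_s: 10.75
tcp_pos: [0.5123, 0.077, 0.0225]
ee_rot: [97.0, 90.0, 100.0]
force: [-0.5, 4.8, -0.4]
grip_width: 0.322
```

```bash
python3 look.py 5
```

```text
10.75 tcp [0.5123 0.077  0.0225] y [-0.052  0.999  0.001] z [ 0.999  0.052 -0.   ] F [-0.48  4.83 -0.35] g 0.3221061292862662 j [  4.5  27.9 101.8   0.   50.3   1.5]
```

View pics/t5c.png

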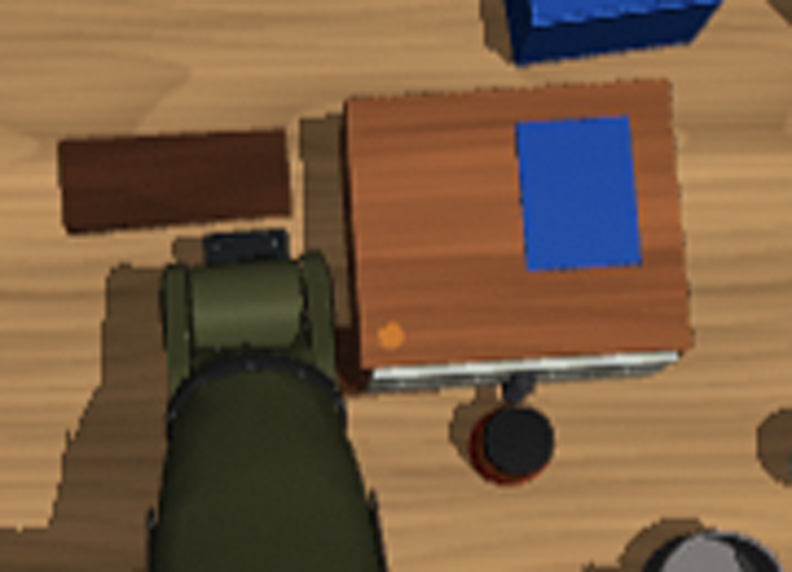

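step_arm(moves="0 0.004 0 0 0.68; 0 0.01 0 0 0.68; 0 0.01 0 0 0.68; -0.03 0.005 0 0 0.8; -0.04 0 0 0 1; -0.04 0 0 0 1; -0.04 0 0 0 1; -0.03 0 0 0 1; 0 0 0 0 1", newtons=20)

```text
time_s: 11.75
tcp_pos: [0.5122, 0.1066, 0.2067]
ee_rot: [3.6, 89.6, 6.6]
force: [-0.1, 0.3, 0.4]
grip_width: 0.008
```

```bash
python3 look.py 6; python3 - <<'E'
from h import *
save("wrist","w6")
E
```

```text
11.75 tcp [0.5122 0.1066 0.2067] y [-0.053  0.999  0.   ] z [0.999 0.053 0.007] F [-0.07  0.32  0.44] g 0.007500745059625356 j [ 7.7 14.2 92.7 -0.  72.7  4.7]
```

View pics/w6.png

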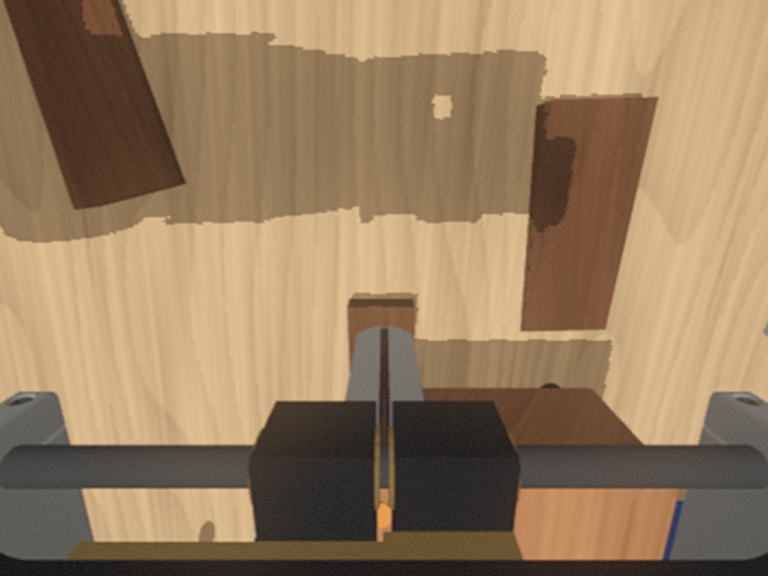

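View pics/s6c.png

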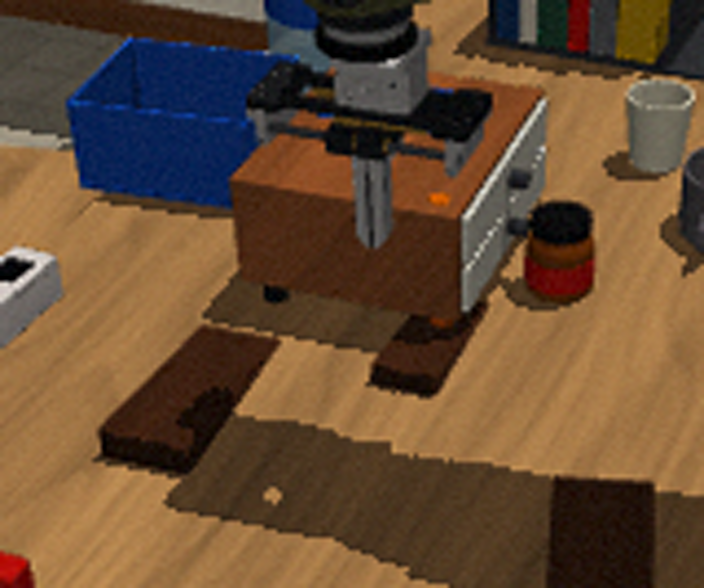

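The wrist and scene pictures show the wedge under the orange foot, centred on it, with the cabinet in place. Next I'll move over the dot and press.

step_arm(moves="0 -0.03 -0.001 0 1; 0 -0.03 -0.001 0 1; 0 -0.03 -0.001 0 1; 0 -0.03 -0.001 0 1; 0 -0.02 0 0 1; 0.02 0 0 0 1; 0.014 0 0 0 1; 0 0 0 0 1")

```text
time_s: 12.7
tcp_pos: [0.5131, -0.0342, 0.1658]
ee_rot: [170.6, 89.7, 173.6]
force: [0.2, -0.1, -0.0]
grip_width: 0.005
```

step_arm(moves="0.002 0 0 0 1; 0.002 0 0 0 1; 0.001 0 0 0 1")

```text
time_s: 13.0
tcp_pos: [0.5142, -0.0342, 0.1642]
ee_rot: [-2.4, 90.0, 0.6]
force: [-5.3, 1.5, 12.9]
grip_width: 0.008
```

```bash
python3 look.py 7
```

```text
13.0 tcp [ 0.5142 -0.0342  0.1642] y [-0.052  0.999 -0.   ] z [0.999 0.052 0.   ] F [-5.25  1.52 12.88] g 0.00804726823733638 j [ -7.9  15.9  96.6   0.   67.6 -10.9]
```

View pics/s7c.png

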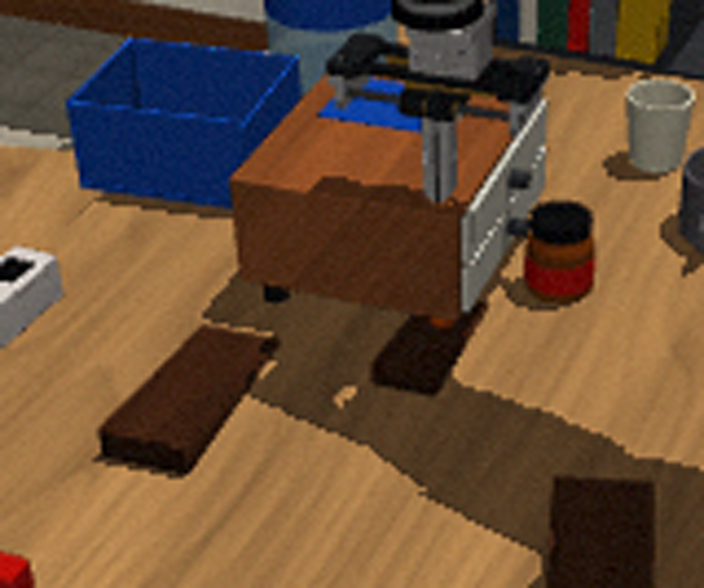

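step_arm(moves="0 0 -0.001 0 1; 0 0 0 0 1; 0 0 0 0 1")

```text
time_s: 13.4
tcp_pos: [0.5136, -0.0343, 0.1642]
ee_rot: [-5.0, 89.9, -2.0]
force: [1.1, 1.1, 6.4]
grip_width: 0.003
```

step_arm(moves="0.001 0 0 0 1; 0 0 0 0 1; 0 0 0 0 1")

```text
time_s: 13.7
tcp_pos: [0.5136, -0.0343, 0.1641]
ee_rot: [-4.0, 89.9, -1.1]
force: [-3.2, 1.6, 15.9]
grip_width: 0.008
```

```bash
python3 look.py 8
```

```text
13.7 tcp [ 0.5136 -0.0343  0.1641] y [-0.052  0.999 -0.   ] z [0.999 0.052 0.002] F [-3.25  1.59 15.92] g 0.007573836918756774 j [ -7.9  15.7  96.7   0.   67.4 -10.9]
```

View pics/s8c.png

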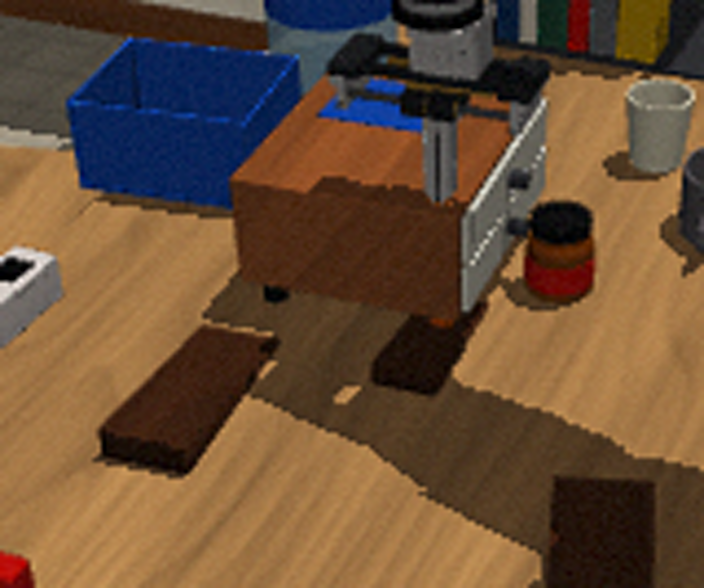

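View pics/t8c.png

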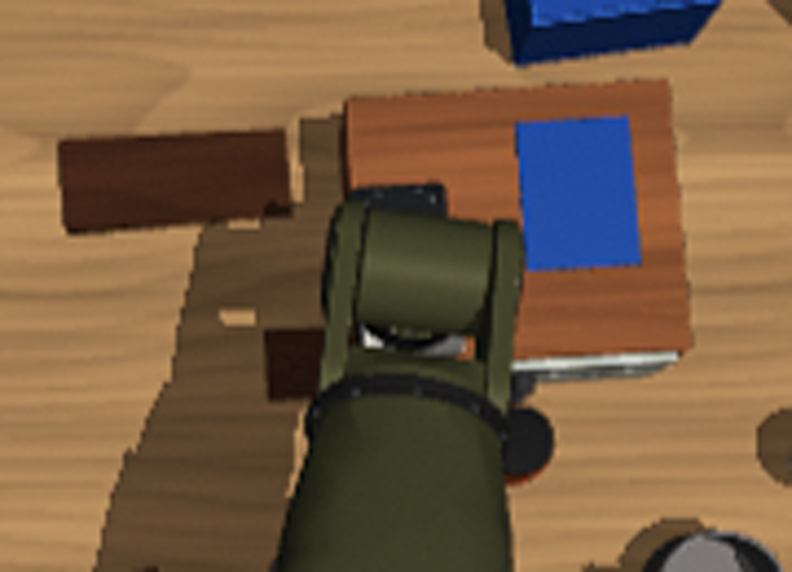

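step_arm(moves="0 0 0 0 1; 0 0 0 0 1; 0 0 0 0 1; 0 0 0 0 1; 0 0 0 0 1; 0 0 0 0 1; 0 0 0 0 1; 0 0 0 0 1")

```text
time_s: 14.6
tcp_pos: [0.5136, -0.0343, 0.1641]
ee_rot: [-4.1, 89.9, -1.1]
force: [-3.4, 3.0, 16.6]
grip_width: 0.006
```

step_arm(moves="0 0 0 0 1; 0 0 0 0 1; 0 0 0 0 1; 0 0 0 0 1")

```text
time_s: 15.0
tcp_pos: [0.5136, -0.0343, 0.1641]
ee_rot: [-4.5, 89.9, -1.5]
force: [-4.0, 0.9, 15.9]
grip_width: 0.004
```

The press holds steady at about 16 N and the corner doesn't give, so I'm handing in.

```bash
python3 -c "
from bench import job
print(job.hand_in())"
```

```text
the job is handed in; nothing more can be done
None
```

I pushed the smallest wedge thin end first under the orange foot and handed the job in while still pressing on the dot. The hand-in gave no verdict, so the result below rests on my own checks.

- **Wedge:** I pushed it with two spread fingertips, correcting its heading and sideways position on the way. I stopped when the push rose to about 5–6 N; the last pictures show it centred under the foot. I then backed the fingers off it.
- **Cabinet:** comparing top-camera pictures, it had moved by about 1 mm at most.
- **Pressing:** with the fingers closed, about 2 mm from the dot, the force was about 16 N and steady for over 1 s. Raising the force from 6.4 to 15.9 N lowered the fingertips by only 0.1 mm, so the corner no longer gives.
- **Not measured:** about 3–4 N of sideways force remained in the press, with no visible movement. I couldn't read the wedge's load or the cabinet's tilt directly. In the part of the desk I kept watching, nothing else was disturbed. I did not measure the bystanders again at the end, and the sprayer, flask and toothbrush were out of my last close-up views.

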